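# Slide the pine offcut into the corner of the squaring board

## Task

Slide the pine offcut along the bench, up onto the thin hardboard squaring board and into its corner, so that one long side lies flush along the long side fence and one end is flush against the short end stop, ready to be marked out. Push it rather than lifting it or tipping it up, and leave the other things on the bench where they are.

Things in the scene. Friction and masses are not known exactly. Their poses are not given: they have to be found in the camera images.
- offcut: Loose pine offcut, a plain rectangular block lying flat, 70 x 140 x 35 mm (its own x, y, z), 0.14 to 0.28 kg. Origin at the centre of its underside, y along its length, z up. It starts on the bench to the right (-y) of the squaring board, its length within 0.4 rad of the board's x axis; end for end makes no difference. Home in the corner its origin is at (10, 55, 3) mm in the board's frame.
- squaring_board: Dark hardboard sheet fixed to the bench, 200 x 220 mm (x, y), 3 mm thick, with two pale wooden strips on it that rise to 25 mm above the bench. Origin at the sheet's centre, on the bench surface; x points away from the robot (within 0.2 rad), y left, z up. Its right (-y) and near (-x) edges are open and bevelled down to the bench over a further 12 mm, so that things slide up.
- side_fence_face (a point): Middle of the inner face of the long side fence (165 mm, along the board's left edge). In the board's frame it is at (-17.5, 90, 14) mm; the face is the plane y = +90 mm from x = -100 to +65 mm and looks to -y. Axes as the board's.
- end_stop_face (a point): Middle of the inner face of the short end stop (55 mm, on the board's far edge, near the left corner). In the board's frame it is at (80, 47.5, 14) mm; the face is the plane x = +80 mm from y = +20 to +75 mm and looks to -x. Axes as the board's.
- tape_measure: Bystander: loose tape measure, 68 x 92 x 34 mm, origin at the centre of its underside.
- bearing: Bystander: loose ball bearing lying flat, 52 mm across, 15 mm high, origin at the centre of its underside.
- solder_reel: Bystander: loose small reel of solder standing upright, 56 mm across, 38 mm high, origin at the centre of its underside.
- c_clamp: Bystander: loose small C clamp lying flat, 118 x 110 x 20 mm, origin at the centre of its underside.
Mind the look-alikes: they are no part of the job. Several things look just like the offcut: the one meant starts farthest to the robot's left.

How it is judged:
By the outcome, as a careful person would: the job done as asked, in the order asked, and still so for the second after the job is handed in, with the robot touching nothing.
It also fails if it takes over 54 s, if anything falls off the work surface, if the arm or the gripper's body presses on something with over 40 N, if the wrist force passes 120 N, or if a joint passes its speed limit or range.

## Robot

A 7-joint arm with a two-finger parallel gripper is mounted at the origin on a cart in front of the work surface, level with it; the furniture and walls round the work are solid. World frame = base frame: x ahead of the robot, y to its left, z up, the work surface at z = 0. Lengths are in m, angles in rad, forces in N, time in s.
With the tool pointing down it reaches from about 0.4 to 0.85 m from the base axis. Payload 4.4 kg.
Tool frame: the origin (TCP) lies midway between the tips of the shut fingers; the grasp point (between the pads) lies robot.pinch_z behind it (robot.pinch_z is the distance from the TCP to the grasp point, in m); z points along the fingers, y is the line along which they close (so a half turn about z gives the same grasp; the last joint's range is limited). The gripper opens to 94 mm and grips with 3 to 60 N. Pads are 16 mm wide; open, the fingers measure 119 mm over their backs; the gripper's body (75 mm by 177 mm) begins 78 mm behind the grasp point.
Start: joints at [-1.384, 0.628, 0.038, 1.517, -0.027, 0.996, -0.02], TCP at [0.163, 0.629, 0.205] pointing down, gripper open.
Joint ranges: [-3.06, 3.06], [-0.37, 2.12], [-1.25, 1.32], [0.18, 2.47], [-1.1, 4.24], [0.23, 1.98], [-2.94, 2.94]. Speed limits (rad/s): [2.57, 2.57, 3.14, 3.14, 3.14, 3.14, 3.14].

## Interface

Orientations are given as a unit quaternion [w, x, y, z].
In Python, from workcell import robot gives the robot as it stands. The module is installed in compiled form; this text tells all that it offers.
- The arm moves only by the tool servo_tool, never from a script. Its argument "increments" is a list that holds one entry, the list of rows, each a list of 7 numbers: the turn, a rotation vector about the tool's x, y, z scaled (see below), then the shift along the tool's x, y, z scaled (see below), then the closure in counts, from 0 (fully open) to 255 (shut). In form: [[[ax, ay, az, dx, dy, dz, hand], ...]]. A call has 1 to 10 rows; each row is the pose to reach, as a shift and turn from the pose commanded when the call began, along the tool's axes at that moment, turning the shorter way round; what a row does not reach only later rows make up. The controller multiplies each number of a shift by 0.15 m and each number of a turn by pi rad. A row lasts 1/8 s, in which the tool goes at most 62.5 mm and 10.7 degrees, less where a joint would pass 70% of its speed; a pose out of reach is approached as far as the arm can. A call with a number of a shift or a turn outside -1 to 1 is refused whole. A call with a gripper value outside its range is refused whole. The fingers move at their own pace and stop on an object; the grip force is fixed at half the most. Time passes only in rows, so rows that repeat a pose let the fingers close. It gives the time, the measured TCP pose, the force, the opening and the grip force at its end, in the units of the state.
- robot.state(): the state, without advancing time (a new reading comes with each control period).
- robot.read_camera(name): name is "side" or "top"; returns a dict with "image" (480x640x3 uint8, blue, green, red), "range_z" (480x640 float32, m along the optical axis (not along the pixel's ray), 0 where there is no reading), "mtx" (3x3 intrinsics, pixels), "R" (3x3) and "t" (3): a world point X has camera coordinates R X + t. Camera axes: x right, y down, z forward; pixel columns grow to the right and rows downward; lengths in m; the calibration is good to about 2 mm. A picture is of the moment at which its call begins.
- robot.hand_in(): hands the job in; it is judged then, once.
The state is a dict: "time_s": time; "joint_pos": joint angles; "qd": joint speeds; "joint_torque": joint torques, N m; "tcp_pos": TCP position; "tool_rot": TCP orientation; "wrist_force": force on the tool from outside, world axes, zero at the start; "ft_torque": the same for the moment, N m; "finger_gap": finger opening in m; "grip_force": force on a finger pad.
Only numpy, scipy, OpenCV 4.12 (cv2) and the standard library are available. Lean on these libraries where they do the work, as an engineer would, in place of code of your own. Each camera call takes 0.05 s, during which the arm holds its last target. There are 200 camera calls.

## Working session

There is one attempt and no reset: what is moved stays moved. The work goes in short steps, Python scripts to look and compute and a tool call to move; the robot and the scene stay as the last step left them, time stands still between calls to the robot, and variables do not carry over. Pictures are saved under pics/ and viewed, at most 10 in all, crops included, and the job is handed in when it is done.

Besides the shell and the picture viewer there is one more tool, called after "Call:" by a JSON object that holds its "op" and its "data". servo_tool: Moves the arm, as the interface text tells. Shifts and turns lie within -1 to 1; 1 stands for 0.15 m of shift or pi rad of turn. Its arguments: {"type":"object","properties":{"increments":{"type":"array","items":{"type":"array","items":{"type":"array","items":{"type":"number"}}}}},"required":["increments"]}

```bash
mkdir -p pics
python3 - <<'E'
from workcell import robot
import cv2,numpy as np
s=robot.state();print(s['tcp_pos'],s['tool_rot'],robot.pinch_z,s['time_s'])
for n in('top','side'):
    c=robot.read_camera(n);cv2.imwrite(f'pics/{n}0.png',c['image']);np.savez(f'{n}0.npz',**c);print(n,c['mtx'].tolist(),c['R'].round(3).tolist(),c['t'])
E
```

```text
[0.16240863 0.62870731 0.20456976] [-7.84774227e-05  1.26070158e-01  9.92020896e-01 -9.22080159e-04] 0.0188 0.0
top [[571.8752240649023, 0.0, 325.3988393820509], [0.0, 571.8752240649023, 248.08195567287186], [0.0, 0.0, 1.0]] [[-0.043, -0.999, -0.004], [-0.978, 0.043, -0.204], [0.204, -0.005, -0.979]] [-0.01947784  0.59220406  1.5846439 ]
side [[491.4461300767411, 0.0, 308.8741340242627], [0.0, 491.4461300767411, 240.79155830103025], [0.0, 0.0, 1.0]] [[-0.126, 0.992, 0.006], [0.885, 0.115, -0.452], [-0.449, -0.052, -0.892]] [ 0.1227333  -0.53752072  1.61369909]
```

View pics/top0.png

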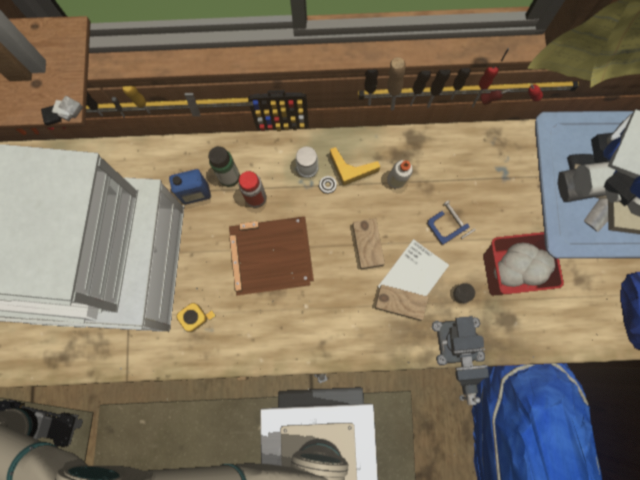

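View pics/side0.png

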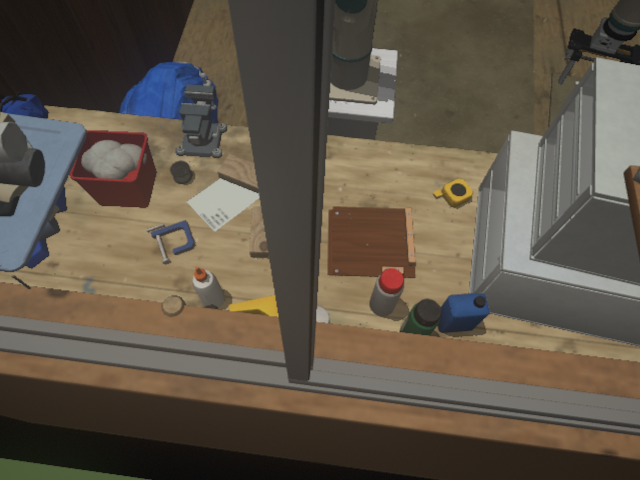

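The top view shows the dark board at about (272,255), with the fence on its left edge (235,262) and the end stop at top left (248,226). There are two lookalike pine blocks, A at (368,243) and B at (402,303) partly under the paper. A is farther to the robot's left (smaller column), with its length near the board's x, so it fits. I'll confirm it in a crop.

```bash
cat > h.py <<'E'
import cv2,numpy as np
from workcell import robot
def cast(c,uv,z):
    uv=np.atleast_2d(np.array(uv,float)); d=np.c_[(uv-c['mtx'][[0,1],2])/c['mtx'][0,0],np.ones(len(uv))]@c['R']
    o=-c['R'].T@c['t']; return o+d*((z-o[2])/d[:,2])[:,None]
def proj(c,X):
    p=np.atleast_2d(X)@c['R'].T+c['t']; return p[:,:2]/p[:,2:]*c['mtx'][0,0]+c['mtx'][[0,1],2]
def height(c):
    v,u=np.mgrid[:480,:640]; z=c['range_z']
    P=np.stack([(u-c['mtx'][0,2])*z/c['mtx'][0,0],(v-c['mtx'][1,2])*z/c['mtx'][0,0],z],-1)-c['t']
    W=P@c['R']; W[z==0]=np.nan; return W
E
python3 - <<'E'
from h import *
c=dict(np.load('top0.npz'));im=c['image']
cv2.imwrite('pics/crop0.png',cv2.resize(im[200:330,220:450],None,fx=3.4,fy=3.4,interpolation=cv2.INTER_CUBIC))
W=height(c);H=W[...,2]
print(np.nanmedian(H[280:300,330:350]),H[243,368],H[255,272],H[303,390],H[262,235])
m=((abs(H-.035)<.008)).astype(np.uint8)
n,l,st,ce=cv2.connectedComponentsWithStats(m)
for i in range(1,n):
    if st[i,4]>150 and 220<ce[i][0]<450 and 130<ce[i][1]<340:
        P=W[l==i]; r=cv2.minAreaRect(P[:,:2].astype(np.float32)*1000);print(ce[i],st[i],r)
# board dark mask
hsv=cv2.cvtColor(im,cv2.COLOR_BGR2HSV);print('hsv board',hsv[255,272],hsv[280,300],'blk',hsv[243,368],'bench',hsv[290,340],'fence',hsv[262,235])
m=(hsv[...,2]<135)&(hsv[...,1]>90);m[:, :225]=0;m[:,325:]=0;m[:205]=0;m[305:]=0
m=cv2.morphologyEx(m.astype(np.uint8),cv2.MORPH_OPEN,np.ones((5,5)))
cs,_=cv2.findContours(m,0,2);k=max(cs,key=cv2.contourArea)
b=cv2.boxPoints(cv2.minAreaRect(k));print('board px',b.tolist());print(cast(c,b,.003).round(4).tolist())
E
```

```text
0.0004934707929956763 0.035938385386181895 0.004168456490136459 0.03815647120356234 0.02371191927547288
[368.27922078 243.35992579] [ 353  219   32   50 1078] ((605.7573852539062, -171.7871856689453), (140.5221405029297, 70.91553497314453), 6.611281871795654)
[401.7109777  302.15008576] [ 375  285   54   36 1166] ((429.498779296875, -257.3753662109375), (140.36048889160156, 71.47071838378906), 72.4687728881836)
hsv board [ 11 141 110] [ 11 138 107] blk [ 17  89 158] bench [ 18  96 172] fence [ 14  46 179]
board px [[228.33474731445312, 226.23236083984375], [304.6169738769531, 215.58834838867188], [314.3729553222656, 285.5061340332031], [238.09072875976562, 296.150146484375]]
[[0.6828, 0.243, 0.003], [0.7056, 0.0126, 0.003], [0.4919, -0.0084, 0.003], [0.4703, 0.2163, 0.003]]
```

View pics/crop0.png

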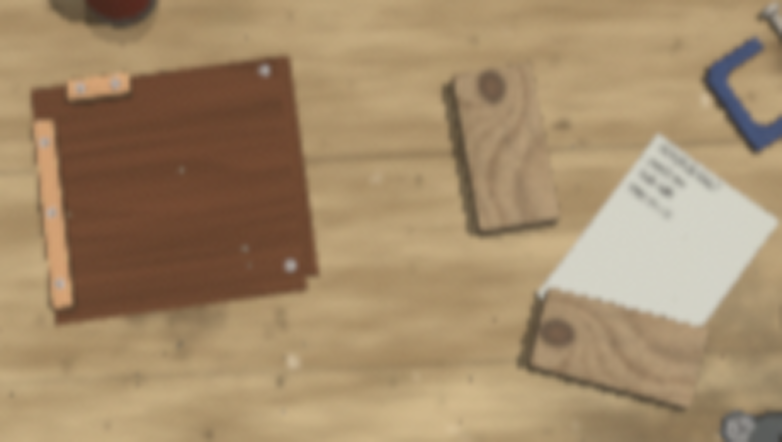

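Crop: block A at crop (505,148) is a plain pine block, lying alone between the board and the paper. B at (620,345) is the lookalike farther right, so A is the offcut. Next I'll measure the board precisely.

```bash
cat >> h.py <<'E'
def board(c):
    # line-fit sheet's left (y=+110) and far (x=+100) edges, right (y=-122) and near (x=-112) bevel feet
    hsv=cv2.cvtColor(c['image'],cv2.COLOR_BGR2HSV); m=(hsv[...,2]<135)&(hsv[...,1]>110)
    M=np.zeros((480,640),np.uint8); M[212:305,225:325]=m[212:305,225:325]
    M=cv2.morphologyEx(M,cv2.MORPH_OPEN,np.ones((5,5)))
    k=max(cv2.findContours(M,0,cv2.CHAIN_APPROX_NONE)[0],key=cv2.contourArea)[:,0]
    k=cv2.convexHull(k)[:,0]; return k
E
python3 - <<'E'
from h import *
c=dict(np.load('top0.npz'));im=c['image'];hsv=cv2.cvtColor(im,cv2.COLOR_BGR2HSV)
g=lambda p:np.array(p)/3.4+[220,200]-.35
far=cast(c,g([[140,77],[289,56]]),.003); left=cast(c,g([[32,90],[57,322]]),.003)
right=cast(c,g([[289,56],[318,273]]),.001); near=cast(c,g([[57,324],[305,290]]),0)
for n,p in dict(far=far,left=left,right=right,near=near).items():
    d=p[1]-p[0];print(n,p[:,:2].round(4).tolist(),np.degrees(np.arctan2(d[1],d[0])).round(1),np.linalg.norm(d).round(4))
W=height(c);H=W[...,2]
m=(abs(H-.0245)<.006).astype(np.uint8);m[:,:225]=0;m[:,262:]=0;m[:215]=0;m[300:]=0
n,l,st,ce=cv2.connectedComponentsWithStats(m)
for i in range(1,n):
    if st[i,4]>20:
        print(ce[i],st[i],cv2.minAreaRect(W[l==i][:,:2].astype(np.float32)*1000))
# pale colour mask of strips
m=((hsv[...,2]>150)&(hsv[...,1]>60)&(hsv[...,0]<14)).astype(np.uint8);m[:,:225]=0;m[:,262:]=0;m[:215]=0;m[300:]=0
n,l,st,ce=cv2.connectedComponentsWithStats(m)
for i in range(1,n):
    if st[i,4]>20:
        v,u=np.where(l==i);print('col',cv2.minAreaRect(cast(c,np.c_[u,v],.025)[:,:2].astype(np.float32)*1000))
for q in [(405,172),(307,160),(251,188),(220,160),(192,317)]: print(q,np.nanmax(H[q[1]-8:q[1]+8,q[0]-8:q[0]+8]),W[q[1],q[0]])
E
```

```text
far [[0.6906, 0.1451], [0.704, 0.0126]] -84.2 0.1332
left [[0.683, 0.2408], [0.4759, 0.2211]] -174.6 0.2081
right [[0.7045, 0.0126], [0.5089, -0.0055]] -174.7 0.1965
near [[0.4745, 0.2216], [0.4947, 0.0064]] -84.6 0.2162
[248.61538462 225.50961538] [240 222  19   8 104] ((676.81494140625, 178.7640838623047), (20.385255813598633, 53.74707794189453), 9.165528297424316)
[235.29032258 263.13225806] [230 236  12  56 310] ((565.685791015625, 220.2011260986328), (165.47865295410156, 18.741817474365234), 5.191381931304932)
(405, 172) 0.17446954878774487 [ 0.79151391 -0.28209455  0.11471293]
(307, 160) 0.11218319740496842 [ 0.84544691 -0.00318703  0.10086415]
(251, 188) 0.18401274297324374 [0.74532406 0.15183709 0.17007534]
(220, 160) 0.20055173552348043 [0.81980358 0.23142464 0.19743366]
(192, 317) 0.0471994478381342 [0.41168721 0.34235829 0.04061478]
```

```bash
cat >> h.py <<'E'
O=np.array([.593,.1225]); YAW=.0941
Rb=np.array([[np.cos(YAW),-np.sin(YAW)],[np.sin(YAW),np.cos(YAW)]])
def b2w(p): return O+Rb@np.array(p)
def w2b(p): return Rb.T@(np.array(p)-O)
def step(P,azP,Q,azQ):  # scaled row from pose P to Q; az = azimuth of tool y, tool straight down
    a=np.radians(azP); d=np.array(Q)-P; y=np.array([np.cos(a),np.sin(a),0]); x=np.array([-np.sin(a),np.cos(a),0])
    return [0,0,round((azP-azQ)/180,4)]+[round(v/.15,3) for v in (d@x,d@y,-d[2])]
E
python3 - <<'E'
from h import *
s=b2w([-.015,-.362]);print(s)
w=[(.1624,.6287,.205,75.5),(.244,.459,.205,62),(.345,.36,.205,46),(.43,.225,.205,28),(.49,.09,.205,14),(.54,-.05,.205,5.4),(.59,-.185,.205,5.4),(*s,.1,5.4),(*s,.012,5.4)]
for p,q in zip(w,w[1:]): print(step(np.array(p[:3]),p[3],q[:3],q[3]))
E
```

```text
[ 0.61208031 -0.23930788]
[0, 0, 0.075, np.float64(-0.81), np.float64(-0.959), np.float64(-0.0)]
[0, 0, 0.0889, np.float64(-0.904), np.float64(-0.267), np.float64(-0.0)]
[0, 0, 0.1, np.float64(-1.033), np.float64(-0.254), np.float64(-0.0)]
[0, 0, 0.0778, np.float64(-0.982), np.float64(-0.069), np.float64(-0.0)]
[0, 0, 0.0478, np.float64(-0.986), np.float64(0.098), np.float64(-0.0)]
[0, 0, 0.0, np.float64(-0.927), np.float64(0.247), np.float64(-0.0)]
[0, 0, 0.0, np.float64(-0.374), np.float64(0.112), np.float64(0.7)]
[0, 0, 0.0, np.float64(0.0), np.float64(0.0), np.float64(0.587)]
```

Call:
{"op": "servo_tool", "data": {"increments": [[[0, 0, 0.075, -0.81, -0.96, 0, 0], [0, 0, 0.075, -0.81, -0.96, 0, 0], [0, 0, 0.075, -0.81, -0.96, 0, 0], [0, 0, 0.075, -0.81, -0.96, 0, 0]]]}}

```text
time_s: 0.6
tcp_pos: [0.2468, 0.4544, 0.2055]
tool_rot: [0.001, 0.245, 0.969, -0.002]
wrist_force: [-0.2, 0.8, -0.0]
finger_gap: 0.0942
grip_force: 0.0
```

Call:
{"op": "servo_tool", "data": {"increments": [[[0, 0, 0.089, -0.9, -0.27, 0, 0], [0, 0, 0.089, -0.9, -0.27, 0, 0], [0, 0, 0.089, -0.9, -0.27, 0, 0]]]}}

```text
time_s: 0.98
tcp_pos: [0.3471, 0.3582, 0.2055]
tool_rot: [0.001, 0.377, 0.926, -0.0]
wrist_force: [-0.6, 1.2, -0.6]
finger_gap: 0.094
grip_force: 0.0
```

Call:
{"op": "servo_tool", "data": {"increments": [[[0, 0, 0.1, -1, -0.25, 0, 0], [0, 0, 0.1, -1, -0.25, 0, 0], [0, 0, 0.1, -1, -0.25, 0, 0]]]}}

```text
time_s: 1.35
tcp_pos: [0.4275, 0.2279, 0.2054]
tool_rot: [0.0, 0.516, 0.857, 0.0]
wrist_force: [0.9, 0.9, -0.5]
finger_gap: 0.094
grip_force: 0.0
```

Call:
{"op": "servo_tool", "data": {"increments": [[[0, 0, 0.078, -1, -0.07, 0, 0], [0, 0, 0.078, -1, -0.07, 0, 0], [0, 0, 0.078, -1, -0.07, 0, 0]]]}}

```text
time_s: 1.72
tcp_pos: [0.4889, 0.09, 0.2055]
tool_rot: [0.001, 0.617, 0.787, 0.0]
wrist_force: [-0.6, 0.5, -0.7]
finger_gap: 0.0938
grip_force: 0.0
```

Call:
{"op": "servo_tool", "data": {"increments": [[[0, 0, 0.047, -1, 0.1, 0, 0], [0, 0, 0.047, -1, 0.1, 0, 0], [0, 0, 0.047, -1, 0.1, 0, 0], [0, 0, 0.047, -1, 0.1, 0, 0]]]}}

```text
time_s: 2.22
tcp_pos: [0.539, -0.0506, 0.2051]
tool_rot: [0.0, 0.673, 0.74, 0.0]
wrist_force: [0.3, 0.5, -0.7]
finger_gap: 0.0942
grip_force: 0.0
```

Call:
{"op": "servo_tool", "data": {"increments": [[[0, 0, 0, -0.93, 0.25, 0, 0], [0, 0, 0, -0.93, 0.25, 0, 0], [0, 0, 0, -0.93, 0.25, 0, 0], [0, 0, 0, -0.93, 0.25, 0, 0]]]}}

```text
time_s: 2.72
tcp_pos: [0.589, -0.1837, 0.2048]
tool_rot: [-0.001, 0.672, 0.74, 0.0]
wrist_force: [-0.3, 0.9, 0.1]
finger_gap: 0.0939
grip_force: 0.0
```

```bash
cat > st.py <<'E'
from h import *
s=robot.state();q=s['tool_rot'];w,x,y,z=q
ya=np.degrees(np.arctan2(1-2*(x*x+z*z),2*(x*y-w*z)))
p=s['tcp_pos'];print('t',s['time_s'],'p',p.round(4),'az',ya.round(2),'q',np.round(q,4),'board',w2b(p[:2]).round(4),'F',np.round(s['wrist_force'],1),s['finger_gap'])
E
python3 - <<'E'
from st import *
Q=(*b2w([-.015,-.362]),.1);print(step(p,ya,Q,5.4))
E
```

```text
t 2.725 p [ 0.589  -0.1837  0.2048] az 5.55 q [-8.000e-04  6.721e-01  7.405e-01  3.000e-04] board [-0.0327 -0.3045] F [-0.3  0.9  0.1] 0.09387140163469787
[0, 0, np.float64(0.0008), np.float64(-0.384), np.float64(0.117), np.float64(0.699)]
```

Call:
{"op": "servo_tool", "data": {"increments": [[[0, 0, 0.001, -0.384, 0.117, 0.4, 0], [0, 0, 0.001, -0.384, 0.117, 0.7, 0], [0, 0, 0.001, -0.384, 0.117, 0.7, 0]]]}}

```text
time_s: 3.1
tcp_pos: [0.6083, -0.2362, 0.0954]
tool_rot: [-0.006, 0.673, 0.74, -0.001]
wrist_force: [-0.6, 0.5, 1.0]
finger_gap: 0.0941
grip_force: 0.0
```

Call:
{"op": "servo_tool", "data": {"increments": [[[0, 0, 0, 0, 0, 0.2, 0], [0, 0, 0, 0, 0, 0.4, 0], [0, 0, 0, 0, 0, 0.58, 0], [0, 0, 0, 0, 0, 0.58, 0], [0, 0, 0, 0, 0, 0.58, 0]]]}}

```text
time_s: 3.72
tcp_pos: [0.6136, -0.2397, 0.0161]
tool_rot: [0.001, 0.673, 0.74, 0.001]
wrist_force: [0.5, -0.5, -0.1]
finger_gap: 0.0943
grip_force: 0.0
```

Run:
```python
from st import *
c=robot.read_camera('top');cv2.imwrite('pics/t1.png',cv2.resize(c['image'][190:330,220:450],None,fx=3.4,fy=3.4,interpolation=cv2.INTER_CUBIC))
```

```text
t 3.725 p [ 0.6136 -0.2397  0.0161] az 5.43 q [0.0012 0.6728 0.7398 0.001 ] board [-0.0135 -0.3625] F [ 0.5 -0.5 -0.1] 0.09427794862801339
```

View pics/t1.png

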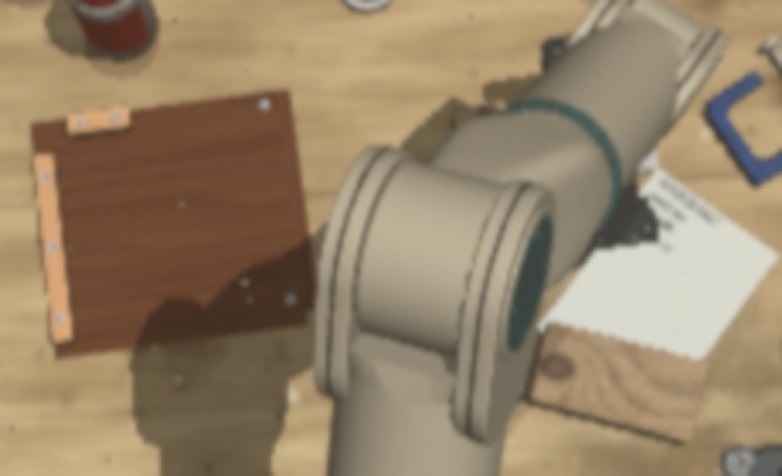

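The arm hides the block here; the tool is placed behind it at the planned pose. I'll start the slow two-finger push along board +y, which is tool +x.

Call:
{"op": "servo_tool", "data": {"increments": [[[0, 0, 0, 0.1, 0, 0.02, 0], [0, 0, 0, 0.2, 0, 0.02, 0], [0, 0, 0, 0.3, 0, 0.02, 0], [0, 0, 0, 0.4, 0, 0.02, 0], [0, 0, 0, 0.5, 0, 0.02, 0], [0, 0, 0, 0.6, 0, 0.02, 0], [0, 0, 0, 0.7, 0, 0.02, 0], [0, 0, 0, 0.8, 0, 0.02, 0], [0, 0, 0, 0.9, 0, 0.02, 0], [0, 0, 0, 1, 0, 0.02, 0]]]}}

```text
time_s: 5.03
tcp_pos: [0.5977, -0.0906, 0.0104]
tool_rot: [-0.0, 0.674, 0.739, -0.0]
wrist_force: [0.6, -3.0, 2.7]
finger_gap: 0.0939
grip_force: 1.3
```

Run:
```python
from st import *
a=robot.read_camera('top')['image'][170:330,200:450];b=robot.read_camera('side')['image'][130:290,180:430]
cv2.imwrite('pics/t2.png',cv2.resize(np.vstack([a,b]),None,fx=1.8,fy=1.8,interpolation=cv2.INTER_CUBIC))
```

```text
t 5.025 p [ 0.5977 -0.0906  0.0104] az 5.31 q [-1.000e-04  6.736e-01  7.391e-01 -0.000e+00] board [-0.0154 -0.2126] F [ 0.6 -3.   2.7] 0.0939372905671261
```

View pics/t2.png

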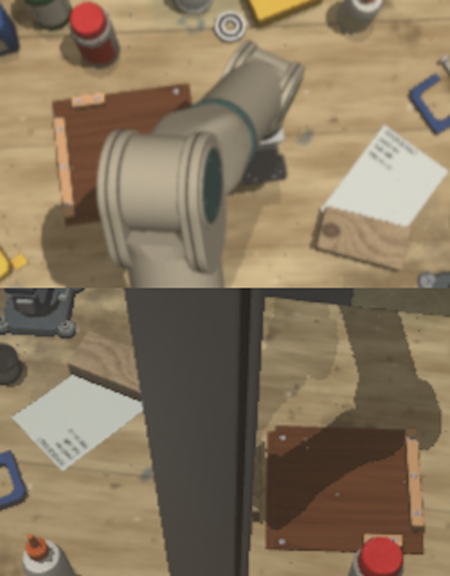

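The block leads the tool and has reached the board's right edge. In the side view its edge shows at about (258,490). The lookalike and the paper haven't moved.

Call:
{"op": "servo_tool", "data": {"increments": [[[0, 0, 0, 0.1, 0, -0.015, 0], [0, 0, 0, 0.2, 0, -0.015, 0], [0, 0, 0, 0.3, 0, -0.015, 0], [0, 0, 0, 0.4, 0, -0.015, 0], [0, 0, 0, 0.5, 0, -0.015, 0], [0, 0, 0, 0.6, 0, -0.015, 0], [0, 0, 0, 0.7, 0, -0.015, 0], [0, 0, 0, 0.8, 0, -0.015, 0], [0, 0, 0, 0.9, 0, -0.015, 0], [0, 0, 0, 1, 0, -0.015, 0]]]}}

```text
time_s: 6.38
tcp_pos: [0.5837, 0.0587, 0.0127]
tool_rot: [-0.0, 0.674, 0.739, -0.0]
wrist_force: [0.5, -3.7, 1.6]
finger_gap: 0.0939
grip_force: 1.4
```

Run:
```python
from st import *
b=robot.read_camera('side')['image'][180:330,280:480]
cv2.imwrite('pics/t3.png',cv2.resize(b,None,fx=3,fy=3,interpolation=cv2.INTER_CUBIC))
```

```text
t 6.375 p [0.5837 0.0587 0.0127] az 5.31 q [-1.000e-04  6.736e-01  7.391e-01 -1.000e-04] board [-0.0152 -0.0626] F [ 0.5 -3.7  1.6] 0.09393581103215672
```

View pics/t3.png

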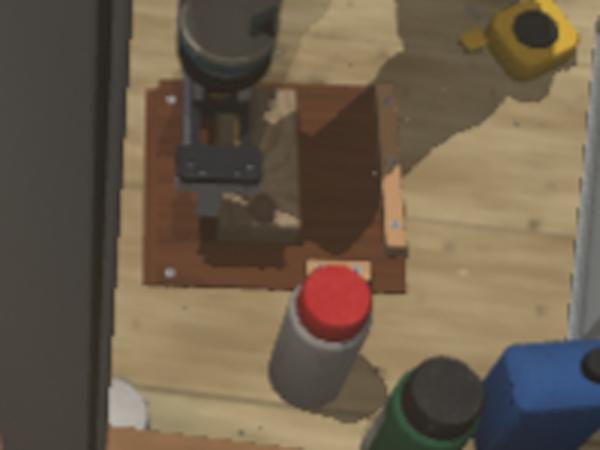

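The block sits flat on the board, parallel to the fence, with its far end about 20 mm short of the stop line. I'll keep pushing to the fence, then creep.

Call:
{"op": "servo_tool", "data": {"increments": [[[0, 0, 0, 0.1, 0, 0, 0], [0, 0, 0, 0.2, 0, 0, 0], [0, 0, 0, 0.3, 0, 0, 0], [0, 0, 0, 0.38, 0, 0, 0], [0, 0, 0, 0.42, 0, 0, 0], [0, 0, 0, 0.45, 0, 0, 0], [0, 0, 0, 0.46, 0, 0, 0], [0, 0, 0, 0.47, 0, 0, 0], [0, 0, 0, 0.48, 0, 0, 0]]]}}

```text
time_s: 7.55
tcp_pos: [0.5774, 0.129, 0.0127]
tool_rot: [0.0, 0.674, 0.739, -0.0]
wrist_force: [-0.0, -0.9, -0.1]
finger_gap: 0.0936
grip_force: 0.5
```

Call:
{"op": "servo_tool", "data": {"increments": [[[0, 0, 0, 0.01, 0, 0, 0], [0, 0, 0, 0.015, 0, 0, 0], [0, 0, 0, 0.02, 0, 0, 0]]]}}

```text
time_s: 7.92
tcp_pos: [0.5771, 0.1324, 0.0127]
tool_rot: [0.0, 0.674, 0.739, 0.0]
wrist_force: [0.3, -1.7, -0.5]
finger_gap: 0.0944
grip_force: 0.5
```

```bash
python3 st.py
```

```text
t 7.925 p [0.5771 0.1324 0.0127] az 5.31 q [0.     0.6736 0.7391 0.    ] board [-0.0149  0.0113] F [ 0.3 -1.7 -0.5] 0.09435486781989479
```

Call:
{"op": "servo_tool", "data": {"increments": [[[0, 0, 0, 0.01, 0, 0, 0], [0, 0, 0, 0.02, 0, 0, 0]]]}}

```text
time_s: 8.18
tcp_pos: [0.577, 0.1334, 0.0128]
tool_rot: [0.001, 0.674, 0.739, -0.001]
wrist_force: [0.8, -6.4, 0.3]
finger_gap: 0.0939
grip_force: 3.4
```

Call:
{"op": "servo_tool", "data": {"increments": [[[0, 0, 0, 0.01, 0, 0, 0], [0, 0, 0, 0.02, 0, 0, 0]]]}}

```text
time_s: 8.43
tcp_pos: [0.577, 0.1334, 0.0129]
tool_rot: [0.002, 0.674, 0.739, -0.002]
wrist_force: [0.6, -11.6, 2.0]
finger_gap: 0.0939
grip_force: 5.8
```

```bash
python3 st.py
```

```text
t 8.425 p [0.577  0.1334 0.0129] az 5.29 q [ 0.0024  0.6737  0.739  -0.0019] board [-0.0149  0.0124] F [  0.6 -11.6   2. ] 0.09388787919815558
```

Call:
{"op": "servo_tool", "data": {"increments": [[[0, 0, 0, -0.1, 0, 0, 0], [0, 0, 0, -0.22, 0, 0, 0], [0, 0, 0, -0.22, 0, 0, 0], [0, 0, 0, -0.22, 0, -0.3, 0], [0, 0, 0, -0.22, 0, -0.6, 0], [0, 0, 0, -0.22, 0, -0.6, 100]]]}}

```text
time_s: 9.18
tcp_pos: [0.5821, 0.1066, 0.106]
tool_rot: [0.002, 0.673, 0.739, 0.003]
wrist_force: [-0.6, 0.3, -0.8]
finger_gap: 0.0868
grip_force: 0.0
```

Call:
{"op": "servo_tool", "data": {"increments": [[[0, 0, 0, 0.1, -0.3, 0, 255], [0, 0, 0, 0.3, -0.6, 0, 255], [0, 0, 0, 0.49, -0.75, 0, 255], [0, 0, 0, 0.49, -0.75, 0, 255], [0, 0, 0, 0.49, -0.75, 0, 255]]]}}

```text
time_s: 9.8
tcp_pos: [0.4612, 0.1681, 0.1024]
tool_rot: [0.0, 0.674, 0.739, -0.0]
wrist_force: [-1.0, -0.9, -0.5]
finger_gap: 0.0374
grip_force: 0.0
```

Run:
```python
from st import *
print(step(p,ya,(*b2w([-.125,.055]),.013),5.4))
b=robot.read_camera('side')['image'][180:330,280:480]
cv2.imwrite('pics/t4.png',cv2.resize(b,None,fx=3,fy=3,interpolation=cv2.INTER_CUBIC))
```

```text
t 9.8 p [0.4612 0.1681 0.1024] az 5.32 q [ 2.000e-04  6.735e-01  7.392e-01 -0.000e+00] board [-0.1269  0.0578] F [-1.  -0.9 -0.5] 0.037407006442720644
[0, 0, np.float64(-0.0004), np.float64(-0.018), np.float64(0.013), np.float64(0.596)]
```

View pics/t4.png

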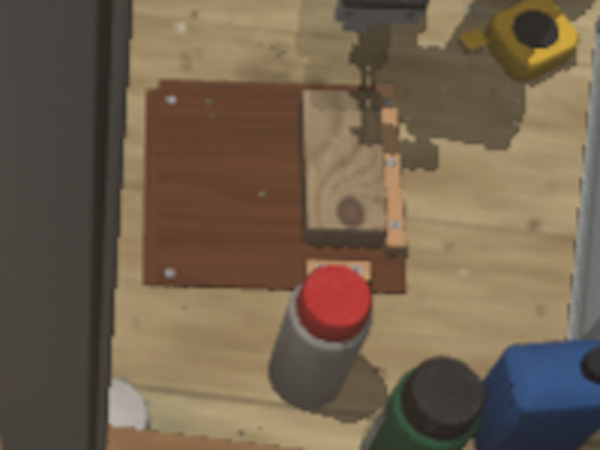

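The block lies flush along the fence, with a gap of roughly 20 mm to the end stop. Next I'll descend behind its near end with the fingers shut and push along +x.

Call:
{"op": "servo_tool", "data": {"increments": [[[0, 0, 0, -0.018, 0, 0, 255], [0, 0, 0, -0.018, 0, 0, 255], [0, 0, 0, -0.018, 0, 0.2, 255], [0, 0, 0, -0.018, 0, 0.4, 255], [0, 0, 0, -0.018, 0, 0.59, 255], [0, 0, 0, -0.018, 0, 0.59, 255], [0, 0, 0, -0.018, 0, 0.59, 255]]]}}

```text
time_s: 10.72
tcp_pos: [0.4616, 0.1653, 0.0149]
tool_rot: [0.0, 0.674, 0.739, 0.0]
wrist_force: [0.2, -1.1, 0.7]
finger_gap: 0.0005
grip_force: 0.0
```

Call:
{"op": "servo_tool", "data": {"increments": [[[0, 0, 0, 0, 0.06, 0, 255], [0, 0, 0, 0, 0.12, 0, 255], [0, 0, 0, 0, 0.17, 0, 255], [0, 0, 0, 0, 0.21, 0, 255], [0, 0, 0, 0, 0.24, 0, 255], [0, 0, 0, 0, 0.27, 0, 255], [0, 0, 0, 0, 0.29, 0, 255], [0, 0, 0, 0, 0.3, 0, 255]]]}}

```text
time_s: 11.72
tcp_pos: [0.506, 0.1698, 0.0141]
tool_rot: [0.0, 0.674, 0.739, 0.0]
wrist_force: [-1.6, -0.2, -0.7]
finger_gap: 0.0002
grip_force: 0.5
```

```bash
python3 st.py
```

```text
t 11.725 p [0.506  0.1698 0.0141] az 5.31 q [1.000e-04 6.736e-01 7.391e-01 0.000e+00] board [-0.0822  0.0552] F [-1.6 -0.2 -0.7] 0.00020795366205587733
```

Call:
{"op": "servo_tool", "data": {"increments": [[[0, 0, 0, 0, 0.015, 0, 255], [0, 0, 0, 0, 0.03, 0, 255], [0, 0, 0, 0, 0.04, 0, 255], [0, 0, 0, 0, 0.05, 0, 255], [0, 0, 0, 0, 0.06, 0, 255]]]}}

```text
time_s: 12.35
tcp_pos: [0.5147, 0.1706, 0.0142]
tool_rot: [-0.0, 0.674, 0.739, -0.0]
wrist_force: [-0.8, -0.4, -0.5]
finger_gap: 0.0007
grip_force: 0.5
```

Call:
{"op": "servo_tool", "data": {"increments": [[[0, 0, 0, 0, 0.01, 0, 255], [0, 0, 0, 0, 0.02, 0, 255]]]}}

```text
time_s: 12.6
tcp_pos: [0.5178, 0.1709, 0.0142]
tool_rot: [-0.0, 0.674, 0.739, -0.0]
wrist_force: [-1.3, -0.6, -0.7]
finger_gap: 0.0006
grip_force: 0.5
```

Call:
{"op": "servo_tool", "data": {"increments": [[[0, 0, 0, 0, 0.01, 0, 255], [0, 0, 0, 0, 0.02, 0, 255]]]}}

```text
time_s: 12.85
tcp_pos: [0.5188, 0.171, 0.0142]
tool_rot: [-0.001, 0.674, 0.739, -0.001]
wrist_force: [-6.2, -0.4, 4.8]
finger_gap: 0.0004
grip_force: 3.3
```

```bash
python3 st.py
```

```text
t 12.85 p [0.5188 0.171  0.0142] az 5.32 q [-0.0014  0.6735  0.7392 -0.0013] board [-0.0693  0.0552] F [-6.2 -0.4  4.8] 0.0004283573573192986
```

Call:
{"op": "servo_tool", "data": {"increments": [[[0, 0, 0, 0, 0.01, 0, 255], [0, 0, 0, 0, 0.02, 0, 255]]]}}

```text
time_s: 13.1
tcp_pos: [0.5187, 0.171, 0.0139]
tool_rot: [-0.003, 0.673, 0.739, -0.003]
wrist_force: [-10.6, -1.1, 9.6]
finger_gap: 0.0004
grip_force: 5.8
```

Call:
{"op": "servo_tool", "data": {"increments": [[[0, 0, 0, 0, -0.1, 0, 255], [0, 0, 0, 0, -0.25, 0, 255], [0, 0, 0, 0, -0.25, -0.3, 255], [0, 0, 0, 0, -0.25, -0.7, 255], [0, 0, 0, 0, -0.25, -0.9, 255], [0, 0, 0, 0, -0.25, -0.9, 255]]]}}

```text
time_s: 13.85
tcp_pos: [0.489, 0.1687, 0.1517]
tool_rot: [0.002, 0.673, 0.739, 0.003]
wrist_force: [0.1, 0.2, -0.2]
finger_gap: 0.0003
grip_force: 0.0
```

Run:
```python
from st import *
c=robot.read_camera('side');b=c['image'][190:300,320:430]
cv2.imwrite('pics/t5.png',cv2.resize(b,None,fx=5,fy=5,interpolation=cv2.INTER_CUBIC))
```

```text
t 13.85 p [0.489  0.1687 0.1517] az 5.33 q [0.0017 0.6735 0.7392 0.0032] board [-0.0992  0.0557] F [ 0.1  0.2 -0.2] 0.0003094594099175358
```

View pics/t5.png

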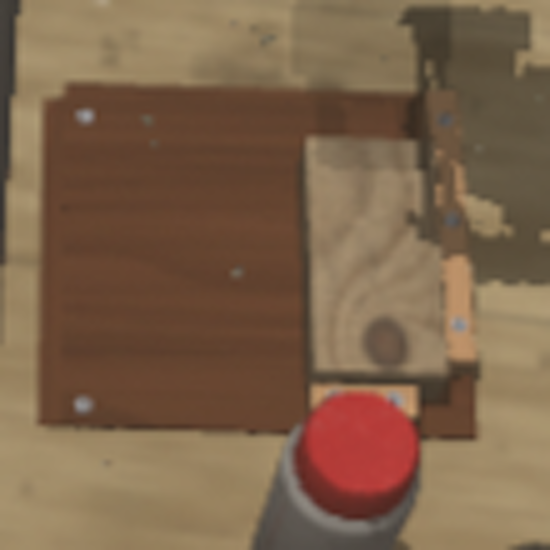

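Side view: the far end meets the stop and the block is beside the fence, but a sliver of gap may show at the near end, around (420,140). I'll reseat it with a gentle two-finger push toward the fence.

Call:
{"op": "servo_tool", "data": {"increments": [[[0, 0, 0, -0.3, 0.2, 0, 0], [0, 0, 0, -0.58, 0.4, 0, 0], [0, 0, 0, -0.58, 0.66, 0, 0], [0, 0, 0, -0.58, 0.66, 0, 0], [0, 0, 0, -0.58, 0.66, 0, 0], [0, 0, 0, -0.58, 0.66, 0, 0], [0, 0, 0, -0.58, 0.66, 0.3, 0], [0, 0, 0, -0.58, 0.66, 0.6, 0], [0, 0, 0, -0.58, 0.66, 0.9, 0], [0, 0, 0, -0.58, 0.66, 0.9, 0]]]}}

```text
time_s: 15.15
tcp_pos: [0.5894, 0.0907, 0.0116]
tool_rot: [-0.002, 0.673, 0.739, -0.003]
wrist_force: [-0.4, 0.2, -0.2]
finger_gap: 0.0934
grip_force: 0.0
```

```bash
python3 st.py
```

```text
t 15.15 p [0.5894 0.0907 0.0116] az 5.34 q [-0.0024  0.6734  0.7393 -0.0026] board [-0.0066 -0.0314] F [-0.4  0.2 -0.2] 0.09335813237113645
```

Call:
{"op": "servo_tool", "data": {"increments": [[[0, 0, 0, 0.05, 0.06, 0, 0], [0, 0, 0, 0.12, 0.06, 0, 0], [0, 0, 0, 0.19, 0.06, 0, 0], [0, 0, 0, 0.24, 0.06, 0, 0], [0, 0, 0, 0.27, 0.06, 0, 0], [0, 0, 0, 0.285, 0.06, 0, 0], [0, 0, 0, 0.295, 0.06, 0, 0], [0, 0, 0, 0.305, 0.06, 0, 0], [0, 0, 0, 0.315, 0.06, 0, 0]]]}}

```text
time_s: 16.27
tcp_pos: [0.5977, 0.1353, 0.0143]
tool_rot: [0.001, 0.674, 0.739, -0.001]
wrist_force: [-0.5, -6.8, 0.2]
finger_gap: 0.0937
grip_force: 3.6
```

Call:
{"op": "servo_tool", "data": {"increments": [[[0, 0, 0, 0.01, 0, 0, 0], [0, 0, 0, 0.02, 0, 0, 0]]]}}

```text
time_s: 16.52
tcp_pos: [0.5978, 0.1353, 0.0143]
tool_rot: [0.003, 0.674, 0.739, -0.002]
wrist_force: [-0.4, -11.3, 1.6]
finger_gap: 0.0938
grip_force: 5.9
```

```bash
python3 st.py
```

```text
t 16.525 p [0.5978 0.1353 0.0143] az 5.23 q [ 0.0027  0.6741  0.7386 -0.0024] board [0.006  0.0123] F [ -0.4 -11.3   1.6] 0.09377941556658068
```

Call:
{"op": "servo_tool", "data": {"increments": [[[0, 0, 0, -0.1, 0, 0, 0], [0, 0, 0, -0.25, 0, 0, 0], [0, 0, 0, -0.25, 0, -0.4, 0], [0, 0, 0, -0.25, 0, -0.8, 0], [0, 0, 0, -0.25, 0, -1, 0]]]}}

```text
time_s: 17.15
tcp_pos: [0.6023, 0.1042, 0.1676]
tool_rot: [0.001, 0.674, 0.739, 0.002]
wrist_force: [0.1, 0.2, -0.8]
finger_gap: 0.0941
grip_force: 0.0
```

Call:
{"op": "servo_tool", "data": {"increments": [[[0, 0, 0, -1, -0.2, -0.2, 0], [0, 0, 0, -1, -0.2, -0.2, 0], [0, 0, 0, -1, -0.2, -0.2, 0], [0, 0, 0, -1, -0.2, -0.2, 0]]]}}

```text
time_s: 17.65
tcp_pos: [0.5847, -0.0514, 0.1951]
tool_rot: [0.001, 0.676, 0.737, 0.0]
wrist_force: [-0.9, 0.9, -0.3]
finger_gap: 0.0941
grip_force: 0.0
```

Call:
{"op": "servo_tool", "data": {"increments": [[[0, 0, 0, -1, 0, 0, 0], [0, 0, 0, -1, 0, 0, 0], [0, 0, 0, -1, 0, 0, 0], [0, 0, 0, -1, 0, 0, 0]]]}}

```text
time_s: 18.15
tcp_pos: [0.5987, -0.1979, 0.1936]
tool_rot: [-0.0, 0.674, 0.738, 0.0]
wrist_force: [0.3, -0.3, 0.3]
finger_gap: 0.094
grip_force: 0.0
```

Run:
```python
from st import *
c=robot.read_camera('top');W=height(c);H=W[...,2]
m=(abs(H-.038)<.006).astype(np.uint8);m[:,:225]=0;m[:,320:]=0;m[:220]=0;m[300:]=0
n,l,stt,ce=cv2.connectedComponentsWithStats(m);i=1+np.argmax(stt[1:,4])
r=cv2.minAreaRect(W[l==i][:,:2].astype(np.float32)*1000);print(r,w2b(np.array(r[0])/1000))
cv2.imwrite('pics/t6.png',cv2.resize(c['image'][210:305,220:325],None,fx=5.5,fy=5.5,interpolation=cv2.INTER_CUBIC))
```

```text
t 18.15 p [ 0.5987 -0.1979  0.1936] az 5.2 q [-4.000e-04  6.743e-01  7.385e-01  1.000e-04] board [-0.0244 -0.3195] F [ 0.3 -0.3  0.3] 0.09399461335939585
((599.3128051757812, 180.57034301757812), (144.72463989257812, 73.46913146972656), 5.697395324707031) [0.01174123 0.05722027]
```

View pics/t6.png

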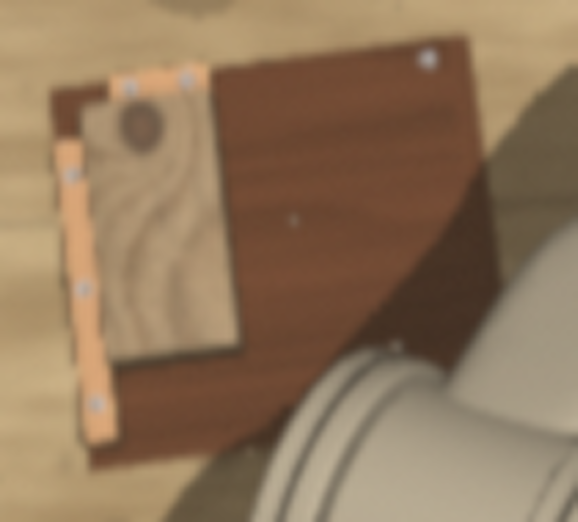

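The top view shows the block's left side flush with the fence from (85,150) to (105,355), and its far end flush with the stop at (110–210, 95). Its yaw is 5.7° against the board's 5.4°. Depth puts its centre at (11.7, 57.2) mm in the board frame, against a home of (10, 55). The robot is clear of everything.

```bash
python3 -c "
from workcell import robot
print(robot.hand_in())"
```

```text
the job is handed in; nothing more can be done
None
```

I pushed the pine offcut up onto the squaring board and into its corner, one long side flush along the fence and one end flush against the stop, and handed the job in at about 18 s; nothing else appeared to have moved, though I didn't re-check every bystander at the end.

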